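# Finish and close a tub of sign fixings at the packing bench

## Robot

A 6-joint arm with a two-finger parallel gripper is mounted at the origin on the work surface. World frame = base frame: x ahead of the robot, y to its left, z up, the work surface at z = 0. Lengths are in mm, angles in rad, forces in N, time in s.
With the tool pointing down it reaches from about 275 to 1000 mm from the base axis. Payload 8.4 kg.
Tool frame: the origin (TCP) lies at the very end of the fingers, on their centre line; the grasp point (between the pads) lies 19 mm behind it; z points along the fingers, y is the direction in which the jaws open and shut (so a half turn about z gives the same grasp; the last joint's range is limited). The gripper opens to 85 mm and grips with 20 to 120 N. Pads are 22 mm wide; open, the fingers measure 114 mm over their backs; the gripper's body (76 mm by 85 mm) begins 54 mm behind the grasp point. The pads swing forward as they close: fully open they stand 13 mm farther back than shut.
Start: joints at [-1.274, 0.353, 1.633, -0, 1.155, -0.002], TCP at [183.982, -597.309, 231.281] pointing down, gripper open.
Joint ranges: [-2.63, 2.63], [-0.92, 2.1], [0.06, 2.66], [-1.3, 4.44], [0, 2.69], [-3.02, 3.02]. Speed limits (rad/s): [2.22, 2.22, 2.79, 3.14, 3.14, 3.14].

## Interface

Orientations are given as a unit quaternion [x, y, z, w].
In Python, from rig import robot, optics gives the robot as it stands.
- The arm moves only by the shell command python3 -m jog 'ROWS' [FORCE]. ROWS is JSON, a list of rows, each an object with "fingers": the gripper command: -1 is fully open, 1 is shut, values between are in proportion; "delta_pos": the shift along the world's x, y, z in m, a list of three; "turn": the turn about the world's z in degrees. A call has 1 to 12 rows; each row shifts and turns the commanded pose from where the row before left it; what a row does not reach is not made up. A row lasts 1/8 s, in which the tool goes at most 62.5 mm and 10.7 degrees, less where a joint would pass 70% of its speed; a pose out of reach is approached as far as the arm can. A call with a gripper value outside its range is refused whole. The fingers move at their own pace and stop on an object; FORCE is the grip in N (left out, the last holds). Time passes only in rows, so rows that do not move let the fingers close. It gives the time, the measured TCP pose, the force and the opening at its end, in the units of the state.
- robot.get_state(): the state, without advancing time (a new reading comes with each control period).
- optics.capture(name): name is "scene" or "top"; returns a dict with "img" (400x640x3 uint8, red, green, blue), "range_z" (400x640 float32, mm along the optical axis (not along the pixel's ray), 0 where there is no reading), "fov_y" (degrees; the focal length in pixels is half the picture's height over the tangent of half this angle, whatever the lens; pixels are square), "cx", "cy" (the principal point, pixels), "dist_coeffs" ([k1, k2, p1, p2, k3] as OpenCV has them; the pictures are not rectified), "R" (3x3) and "t" (3): a world point X has camera coordinates R X + t. Camera axes: x right, y down, z forward; pixel columns grow to the right and rows downward; lengths in mm; the calibration is good to about 2 mm. A picture is of the moment at which its call begins.
- robot.finish_job(): hands the job in, once; it reports no verdict.
The state is a dict: "time_s": time; "joints": joint angles; "qd": joint speeds; "effort": joint torques, N m; "eef_pos": TCP position; "eef_rot": TCP orientation; "force": force on the tool from outside, world axes, zero at the start; "wrist_torque": the same for the moment, N m; "width": finger opening in mm.
Only numpy, scipy, OpenCV 4.12 (cv2) and the standard library are available. Lean on these libraries where they do the work, as an engineer would, in place of code of your own. Each camera call takes 0.05 s, during which the arm holds its last target.

## Task

Put the small jar into the empty compartment of the open tub. Then slide the blue lid across from the riser, without lifting it off into the air, until it drops into the tub's rim and sits fully home and level. Leave both tubs standing where they are and do not disturb the tape roll or the stack of signs.

Things in the scene. Friction and masses are not known exactly. Their poses are not given: they have to be found in the camera images.
- tub: Open round white tub, loose, 2.5 kg, 176 mm outside, 54 mm high, 3 to 8 mm from the riser's left or right side. Origin: centre of underside. Inside its 5 mm wall a ledge at height 48 (154 mm inside) makes a 6 mm deep, 166 mm wide recess for the lid. A cross of 4 mm dividers on its x and y axes, tops at 48, floor at 5, makes 4 quarters: 3 hold 46 mm cartons (tops at 41), the +x+y one is empty
- tub_bay (a point): Point on the floor of the tub's empty quarter compartment, 30 mm from each divider's mid-plane, 5 mm above the underside of the tub; about 20 mm of free room beyond the jar radius outwards, 12 mm to the dividers
- lid: Blue round tray-shaped lid, 160 mm diameter, 0.2 kg, loose on the riser: base 6 mm thick, upstanding edge wall 6 mm thick (inside diameter 148 mm) reaching 20 mm above the underside; lower edge chamfered 2 mm. Origin: centre of underside, z up. Seated, its underside is 48 mm above the tub's underside, coaxial, with 3 mm play all round
- riser: Fixed plywood riser block with an orange band, 190 mm (its x) by 200 mm (its y), 55 mm high, so its top is 1 mm above the tubs' rims. Origin: centre of its underside. A tub stands at each of its +y and -y sides
- jar: The small closed jar with a red cap and paper label, 30 mm diameter, 36 mm high, 50 g, standing on the bench. Origin: centre of its underside, z up
- closed_tub: An already closed tub, bystander: white, 176 mm diameter, with a green lid on top (74 mm high in all), 2.5 kg, on the other side of the riser. Origin: centre of its underside
- tape: Roll of yellow tape lying flat, bystander: 84 mm diameter, 45 mm high. Origin: centre of its underside
- signs: Stack of green and white sign plates, bystander: 60 mm (x) by 200 mm (y), 42 mm high, beyond the riser. Origin: centre of its underside

How it is judged:
By the outcome, as a careful person would: the job done as asked, in the order asked, and still so for the second after the job is handed in, with the robot touching nothing.
It also fails if it takes over 64 s, if anything falls off the work surface, if the arm or the gripper's body presses on something with over 40 N, if the wrist force passes 120 N, or if a joint passes its speed limit or range.

## Working session

There is one attempt and no reset: what is moved stays moved. The work goes in short steps, Python scripts to look and compute and a shell command to move; the robot and the scene stay as the last step left them, time stands still between calls to the robot, and variables do not carry over. Pictures are saved under pics/ and viewed, and the job is handed in when it is done.

```bash
mkdir -p pics; ls; python3 - <<'E'
from rig import robot, optics
import cv2, numpy as np
s=robot.get_state(); print({k:np.round(v,3).tolist() for k,v in s.items()})
for n in("scene","top"):
    c=optics.capture(n); cv2.imwrite(f"pics/{n}0.png",c["img"][:,:,::-1]); print(n,c["fov_y"],c["cx"],c["cy"],c["dist_coeffs"],np.round(c["R"],3).tolist(),c["t"])
E
```

```text
pics
{'time_s': 0.0, 'joints': [-1.274, 0.354, 1.634, 0.0, 1.155, -0.002], 'qd': [-0.0, -0.0, 0.001, 0.0, -0.0, -0.001], 'effort': [0.001, -60.526, -34.207, 0.0, 0.009, 0.0], 'eef_pos': [183.841, -596.841, 230.55], 'eef_rot': [0.989, 0.149, -0.0, -0.001], 'force': [-0.108, -0.583, -0.115], 'wrist_torque': [-0.041, 0.013, -0.046], 'width': 85.204}
scene 56.49328823011583 320.27314248378144 201.57257387274336 [-0.00492376  0.          0.          0.          0.        ] [[-0.873, 0.488, -0.002], [0.261, 0.463, -0.847], [-0.412, -0.74, -0.532]] [ 513.10661671  -93.72785331 1424.72449141]
top 51.45616041366493 315.07898142096474 195.22586800799633 [-0.01831164  0.          0.          0.          0.        ] [[-0.027, -1.0, -0.001], [-0.989, 0.027, -0.144], [0.144, -0.003, -0.99]] [   4.07708838  580.94055616 1073.57174627]
```

View pics/scene0.png

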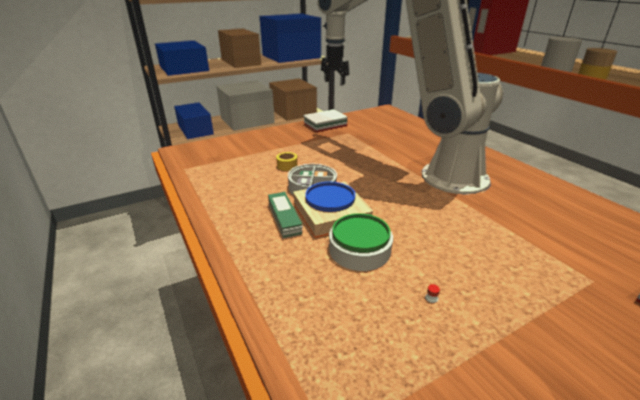

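View pics/top0.png

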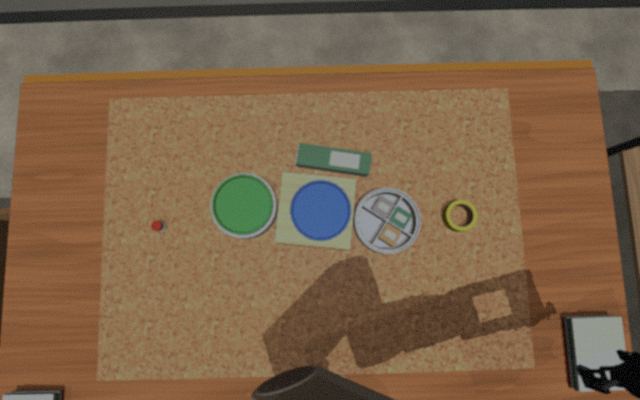

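The scene view shows the jar at (433,293), with the closed tub, the riser with the blue lid, the open tub and the tape in a row. The top view shows the jar at (157,225), green lid (244,205), blue lid (320,210), open tub (388,220), tape (460,215) and signs (333,159).

```bash
cat > h.py <<'E'
import numpy as np, cv2
from rig import robot, optics
def cap(n):
    c=optics.capture(n); f=200/np.tan(np.radians(c["fov_y"]/2))
    c["K"]=np.array([[f,0,c["cx"]],[0,f,c["cy"]],[0,0,1]]);c["d"]=np.array(c["dist_coeffs"]);c["R"]=np.array(c["R"]);c["t"]=np.array(c["t"]);return c
def cast(c,uv,z):
    uv=np.array(uv,float).reshape(-1,1,2)
    n=cv2.undistortPoints(uv,c["K"],c["d"]).reshape(-1,2)
    d=np.c_[n,np.ones(len(n))]@c["R"]; o=-c["R"].T@c["t"]
    return o+d*((z-o[2])/d[:,2])[:,None]
def proj(c,X):
    return cv2.projectPoints(np.array(X,float).reshape(-1,1,3),cv2.Rodrigues(c["R"])[0],c["t"],c["K"],c["d"])[0].reshape(-1,2)
def mask(c,lo,hi):
    h=cv2.cvtColor(c["img"],cv2.COLOR_RGB2HSV); return cv2.inRange(h,np.array(lo),np.array(hi))
def big(m):
    cs,_=cv2.findContours(m,cv2.RETR_EXTERNAL,cv2.CHAIN_APPROX_NONE)
    return max(cs,key=cv2.contourArea)
def circ(c,cnt,z):
    P=cast(c,cnt.reshape(-1,2),z)[:,:2]
    A=np.c_[2*P,np.ones(len(P))]; s=np.linalg.lstsq(A,(P**2).sum(1),rcond=None)[0]
    r=np.sqrt(s[2]+s[:2]@s[:2]); return np.round([s[0],s[1],r,np.std(np.hypot(*(P-s[:2]).T)-r)],1)
E
python3 - <<'E'
from h import *
for n in("scene","top"):
    c=cap(n)
    b=big(mask(c,(105,150,60),(125,255,255))[:, :] & (np.r_[[np.r_[np.zeros(200),np.ones(440)] if n=="top" else np.ones(640)]*400]*255*(np.arange(400)[:,None]>150)).astype(np.uint8))
    print(n,"lid",cv2.boundingRect(b),circ(c,b,75))
    g=mask(c,(45,120,60),(75,255,255)); g=big(g)
    print("green",cv2.boundingRect(g),circ(c,g,74))
    y=mask(c,(22,150,90),(34,255,255)); y=big(y); print("tape",cv2.boundingRect(y),circ(c,y,45))
    r=mask(c,(0,170,90),(6,255,255))|mask(c,(174,170,90),(180,255,255))
    r[:200]=0; r=big(r); M=cv2.moments((cv2.drawContours(np.zeros((400,640),np.uint8),[r],-1,255,-1)),True)
    p=[M['m10']/M['m00'],M['m01']/M['m00']]; print("jar cap",cv2.boundingRect(r),p,cast(c,p,36).round(1), cast(c,p,30).round(1))
    x=c["img"][180:265,260:520] if n=="top" else c["img"][150:280,250:420]
    cv2.imwrite(f"pics/{n}1.png",cv2.resize(x,None,fx=3 if n=="top" else 4.5,fy=3 if n=="top" else 4.5,interpolation=cv2.INTER_CUBIC)[:,:,::-1])
    np.savez(f"{n}.npz",**c)
E
```

```text
scene lid (306, 184, 48, 25) [547.5 -11.1  71.8   4.3]
green (333, 214, 57, 38) [567.7 189.7  80.7   3.1]
tape (276, 153, 21, 9) [ 521.7 -394.1   36.3    7.6]
jar cap (428, 284, 12, 12) [433.28712871287127, 289.5049504950495] [[519.1 423.9  36. ]] [[514.  419.9  30. ]]
top lid (336, 218, 5, 6) [508.9 -68.    4.7   1.8]
green (248, 231, 1, 1) [243.8  82.  257.2   0. ]
tape (446, 202, 7, 12) [ 531.4 -377.    15.9    2.5]
jar cap (152, 222, 9, 8) [156.1639344262295, 225.31147540983608] [[511.8 416.8  36. ]] [[512.3 419.1  30. ]]
```

```bash
python3 - <<'E'
import cv2,numpy as np
x=np.load("top.npz")["img"][180:265,340:440];cv2.imwrite("pics/top2.png",cv2.resize(x,None,fx=7,fy=7,interpolation=cv2.INTER_CUBIC)[:,:,::-1])
E
```

```text
(no output)
```

View pics/top2.png

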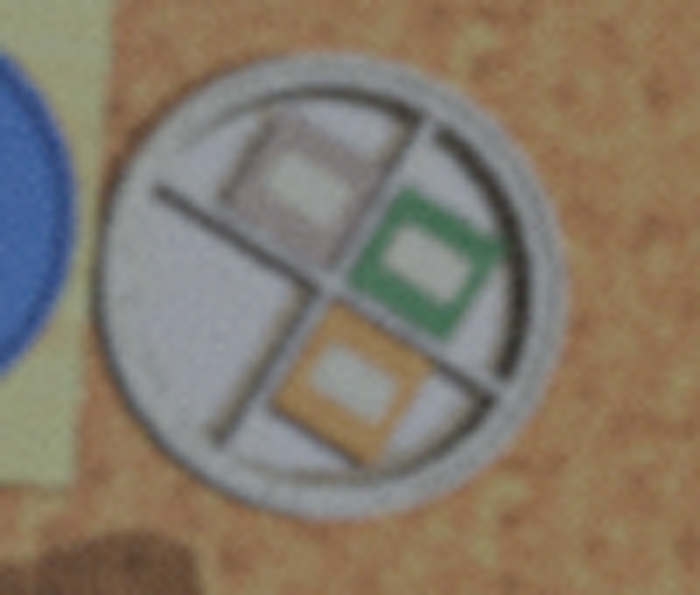

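View pics/scene1.png

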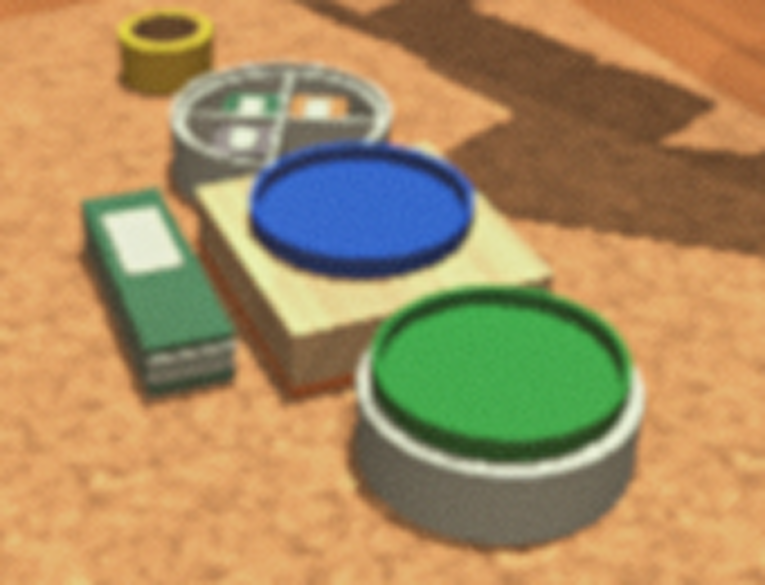

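```bash
cat >> h.py <<'E'
def cloud(c):
    v,u=np.mgrid[:400,:640]; n=cv2.undistortPoints(np.stack([u,v],-1).reshape(-1,1,2).astype(float),c["K"],c["d"]).reshape(400,640,2)
    Z=c["range_z"][...,None]; P=np.concatenate([n*Z,Z],-1)-c["t"]; W=P@c["R"]; W[c["range_z"]==0]=np.nan; return W
E
python3 - <<'E'
from h import *
c=cap("top"); W=cloud(c); h=cv2.cvtColor(c["img"],cv2.COLOR_RGB2HSV)
for n,(u,v) in dict(lid=(320,210),green=(244,205),cork=(200,320),tape=(447,215),white=(420,220),floor=(368,225),jar=(157,225),riser=(285,238),wood=(30,300)).items(): print(n,h[v,u],c["img"][v,u],W[v,u].round(1))
def fit(name,lo,hi,z,box):
    m=mask(c,lo,hi); k=np.zeros_like(m); k[box[1]:box[3],box[0]:box[2]]=255; m&=k
    m=cv2.morphologyEx(m,cv2.MORPH_CLOSE,np.ones((3,3)))
    b=big(m); print(name,cv2.boundingRect(b),circ(c,cv2.convexHull(b),z)); return m
fit("lid",(100,90,30),(130,255,255),75,(280,170,360,250))
fit("green",(45,70,30),(85,255,255),74,(205,165,285,250))
fit("tape",(20,110,60),(35,255,255),45,(435,190,490,240))
m=fit("tub",(0,0,70),(180,60,255),54,(354,183,425,260))
# depth
for nm,zz,box in(("tub",(44,60),(350,175,430,265)),("lid",(64,90),(270,160,365,260)),("tape",(35,55),(435,190,490,240)),("green",(62,90),(200,160,285,250))):
    w=W[box[1]:box[3],box[0]:box[2]].reshape(-1,3); w=w[(w[:,2]>zz[0])&(w[:,2]<zz[1])]; print(nm,len(w),w.mean(0).round(1),w.min(0).round(1),w.max(0).round(1))
# riser corners
m=mask(c,(18,20,120),(40,120,255));k=np.zeros_like(m);k[165:258,270:362]=255
x=W[...,2]; mm=((x>46)&(x<95)).astype(np.uint8)*255&k; 
q=cv2.minAreaRect(big(mm)); print("riserdepth",q,cast(c,cv2.boxPoints(q),55).round(1).tolist())
E
```

```text
lid [109 141 154] [ 69 100 154] [538.9 -23.5  57.1]
green [ 63 114 130] [ 72 130  77] [557.6 176.9  57.4]
cork [ 17 107 145] [145 119  84] [257.6 305.4   2. ]
tape [ 30 147 144] [143 144  61] [ 517.9 -362.9   41.7]
white [ 11  26 139] [139 130 125] [ 510.1 -301.5   -4.5]
floor [109  18 157] [146 150 157] [ 499.6 -155.     5. ]
jar [  3 190 142] [142  48  36] [512.8 415.7  32.9]
riser [ 33  44 150] [147 150 124] [468.1  70.4  51.7]
wood [ 13 136 139] [139  96  65] [320.  772.4  -2. ]
lid (291, 181, 59, 59) [ 5.377e+02 -2.350e+01  7.720e+01  3.000e-01]
green (212, 175, 60, 59) [558.8 179.8  77.6   0.6]
tape (442, 199, 36, 33) [ 515.7 -396.7   45.3    1.9]
tub (354, 187, 67, 67) [ 5.080e+02 -1.991e+02  8.920e+01  5.000e-01]
tub 1226 [ 516.4 -183.9   50. ] [ 421.4 -287.2   44. ] [620.5 -98.7  59.6]
lid 540 [541.7 -13.9  72.2] [ 459.2 -104.3   64. ] [617.2 107.   78.8]
tape 411 [ 516.7 -399.4   43.1] [ 476.4 -441.9   35.3] [ 557.4 -358.4   48.2]
green 587 [558.5 181.2  69.8] [480.2 101.1  62. ] [636.3 258.6  78.2]
riserdepth ((315.8465270996094, 210.53466796875), (76.02084350585938, 71.34416961669922), 5.710593223571777) [[457.6, 97.9, 55.0], [646.3, 76.4, 55.0], [620.2, -125.4, 55.0], [432.7, -99.1, 55.0]]
```

```bash
python3 - <<'E'
from h import *
c=cap("top")
def p(x,y,z): return cast(c,[340+(x+.5)/7-.5,180+(y+.5)/7-.5],z)[0,:2]
print("center cross",p(327,285,48))
a,b=p(155,187,48),p(495,400,48); print(a,b,np.degrees(np.arctan2(*(b-a)[::-1])))
a,b=p(218,440,48),p(427,120,48); print(a,b,np.degrees(np.arctan2(*(b-a)[::-1])))
for n,q in dict(grey=(308,187),green=(428,263),orange=(353,384)).items(): print(n,p(*q,41))
# tub outline from finer mask, no box clipping; scene check
m=mask(c,(0,0,70),(180,60,255)); k=np.zeros_like(m); cv2.circle(k,(388,220),37,255,-1); m&=k; b=cv2.convexHull(big(m)).reshape(-1,2); b=b[b[:,0]>358]; print("tub",circ(c,b,54))
s=cap("scene")
h=cv2.cvtColor(s["img"],cv2.COLOR_RGB2HSV)
m=mask(s,(100,120,30),(130,255,255)); m[:170]=0; m[:,:290]=0; bb=big(m); 
# upper hull of lid = far rim edge at z75 ; use upper half
x,y,w,hh=cv2.boundingRect(bb); b=bb.reshape(-1,2); print((x,y,w,hh)); b=b[b[:,1]<y+hh*0.4]; print("lid scene far rim",circ(s,b,75))
# jar in top and scene: bounds
for n,cc in(("top",c),("scene",s)):
    r=mask(cc,(0,120,60),(6,255,255))|mask(cc,(174,120,60),(180,255,255)); r[:200]=0; r[:,460:]=0; r=big(r); (u,v),rad=cv2.minEnclosingCircle(r); print(n,u,v,rad,cast(cc,[u,v],36)[0],cast(cc,[u,v],31)[0])
# riser: light-wood mask
m=mask(c,(22,15,100),(45,75,255));k=np.zeros_like(m);k[165:258,270:362]=255; m&=k
cv2.imwrite("pics/r.png",cv2.resize(m[160:265,260:440],None,fx=4,fy=4))
hl=big(cv2.morphologyEx(m,cv2.MORPH_CLOSE,np.ones((3,3)))); q=cv2.minAreaRect(hl);print(cast(c,cv2.boxPoints(q),55).round(1).tolist())
E
```

```text
center cross [ 507.72881968 -198.55770721]
[ 546.84489926 -135.00860289] [ 462.61227153 -259.68143189] -124.0441166826289
[ 450.53861236 -154.58163361] [ 569.75046432 -240.03223314] -35.632809366995346
grey [ 546.05481667 -194.42385354]
green [ 515.63023436 -238.776436  ]
orange [ 470.42420443 -207.71053512]
tub [ 5.081e+02 -1.995e+02  8.900e+01  4.000e-01]
(306, 182, 49, 29)
lid scene far rim [543.1 -20.7  75.    2.5]
top 156.27777099609375 225.5 4.954839706420898 [511.24370408 416.4334668   36.        ] [511.65444286 418.34706877  31.        ]
scene 433.1666564941406 289.8333435058594 5.8926682472229 [520.05598409 424.50865526  36.        ] [515.86075124 421.22181814  31.        ]
[[459.2, 104.2, 55.0], [648.5, 82.9, 55.0], [621.4, -126.9, 55.0], [433.3, -100.5, 55.0]]
```

View pics/r.png

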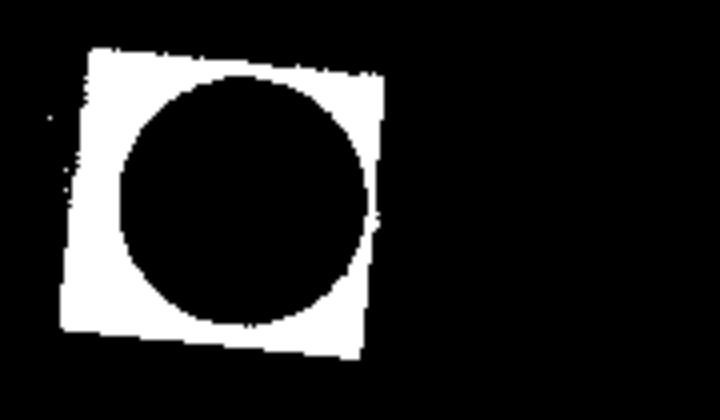

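Masks show the riser outline with the lid near its -y edge. The jar is at about (513,418), the tub at (508,-199) with its empty quarter toward 100.5°, and the lid at (538,-23). Now I move toward the jar, turning the jaw to 10.5°.

```bash
python3 -m jog '[{"fingers":-1,"delta_pos":[0.017,0.055,0],"turn":8.3},{"fingers":-1,"delta_pos":[0.017,0.055,0],"turn":8.3},{"fingers":-1,"delta_pos":[0.017,0.055,0],"turn":8.3},{"fingers":-1,"delta_pos":[0.017,0.055,0],"turn":8.3},{"fingers":-1,"delta_pos":[0.017,0.055,0],"turn":8.3},{"fingers":-1,"delta_pos":[0.017,0.055,0],"turn":8.3},{"fingers":-1,"delta_pos":[0.017,0.055,0],"turn":8.3},{"fingers":-1,"delta_pos":[0.017,0.055,0],"turn":8.3},{"fingers":-1,"delta_pos":[0.017,0.055,0],"turn":8.3},{"fingers":-1,"delta_pos":[0.017,0.055,0],"turn":8.3},{"fingers":-1,"delta_pos":[0.017,0.055,0],"turn":0},{"fingers":-1,"delta_pos":[0.017,0.055,0],"turn":0}]' 40
```

```text
time_s: 1.85
eef_pos: [388.4, 64.7, 231.7]
eef_rot: [0.642, 0.767, 0.0, 0.001]
force: [0.6, -0.8, 0.0]
width: 85.6
```

```bash
python3 -m jog '[{"fingers":-1,"delta_pos":[0.018,0.051,-0.01],"turn":0},{"fingers":-1,"delta_pos":[0.018,0.051,-0.01],"turn":0},{"fingers":-1,"delta_pos":[0.018,0.051,-0.01],"turn":0},{"fingers":-1,"delta_pos":[0.018,0.051,-0.01],"turn":0},{"fingers":-1,"delta_pos":[0.018,0.051,-0.01],"turn":0},{"fingers":-1,"delta_pos":[0.018,0.051,-0.01],"turn":0},{"fingers":-1,"delta_pos":[0.017,0.048,-0.01],"turn":0},{"fingers":-1,"delta_pos":[0,0,-0.05],"turn":0},{"fingers":-1,"delta_pos":[0,0,-0.04],"turn":0},{"fingers":-1,"delta_pos":[0,0,-0.02],"turn":0},{"fingers":-1,"delta_pos":[0,0,0],"turn":0}]'
python3 - <<'E'
from h import *
c=cap("top");s=cap("scene")
a=cv2.resize(c["img"][190:260,110:200],None,fx=4,fy=4);b=cv2.resize(s["img"][200:330,370:500],None,fx=3,fy=3)
h=max(len(a),len(b)); o=np.zeros((h,a.shape[1]+b.shape[1],3),np.uint8); o[:len(a),:a.shape[1]]=a;o[:len(b),a.shape[1]:]=b
cv2.imwrite("pics/p1.png",o[:,:,::-1])
E
```

```text
time_s: 3.22
eef_pos: [512.5, 416.2, 50.3]
eef_rot: [0.642, 0.767, -0.001, -0.0]
force: [0.4, 0.4, 0.9]
width: 85.3
```

View pics/p1.png

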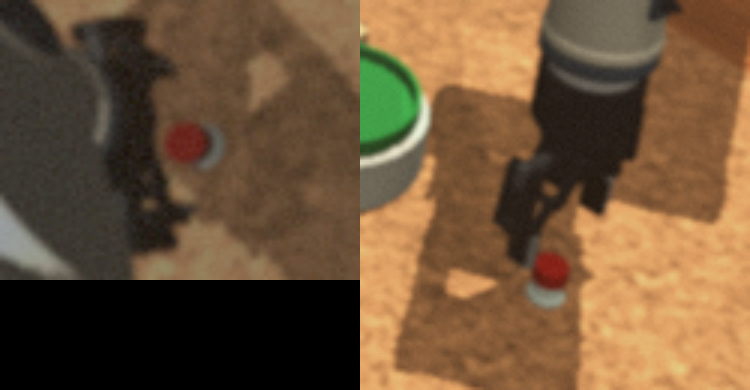

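The top view (left) has the cap at crop (187,143), between the fingers along x. The scene view (right) has the jar at (550,275), just beyond the fingers. I check by projecting the TCP.

```bash
python3 - <<'E'
from h import *
c=cap("top");s=cap("scene")
for z in (10,50): 
  p=proj(c,[513,417,z])[0]; q=proj(s,[513,417,z])[0]; print(z,(p-[110,190])*4,(q-[370,200])*3+[360,0])
print(proj(s,[513,417,36])[0],proj(s,[513,417,0])[0],proj(c,[513,417,36]))
E
```

```text
10 [198.70559178 142.19648178] [544.27086039 283.66052801]
50 [176.33025918 137.84835627] [552.25069408 247.37089709]
[433.13816295 286.75708823] [430.77803121 297.48844642] [[156.08539333 224.85134158]]
```

```bash
python3 -m jog '[{"fingers":-1,"delta_pos":[0,0.001,-0.025],"turn":0},{"fingers":-1,"delta_pos":[0,0,-0.014],"turn":0},{"fingers":1,"delta_pos":[0,0,0],"turn":0},{"fingers":1,"delta_pos":[0,0,0],"turn":0},{"fingers":1,"delta_pos":[0,0,0],"turn":0},{"fingers":1,"delta_pos":[0,0,0],"turn":0},{"fingers":1,"delta_pos":[0,0,0],"turn":0},{"fingers":1,"delta_pos":[0,0,0],"turn":0}]' 30
```

```text
time_s: 4.42
eef_pos: [513.4, 418.1, 13.2]
eef_rot: [0.642, 0.767, 0.001, 0.0]
force: [-0.3, -1.0, 5.6]
width: 27.3
```

```bash
python3 -m jog '[{"fingers":1,"delta_pos":[0,0,0],"turn":0},{"fingers":1,"delta_pos":[0,0,0.01],"turn":0},{"fingers":1,"delta_pos":[0,0,0.03],"turn":0},{"fingers":1,"delta_pos":[0,0,0.02],"turn":0}]' 30
python3 - <<'E'
from h import *
s=cap("scene")
cv2.imwrite("pics/p2.png",cv2.resize(s["img"][180:320,370:500],None,fx=4,fy=4)[:,:,::-1])
E
```

```text
time_s: 4.92
eef_pos: [513.3, 418.0, 73.9]
eef_rot: [0.642, 0.767, 0.001, 0.0]
force: [-0.8, 0.8, -1.4]
width: 27.1
```

View pics/p2.png

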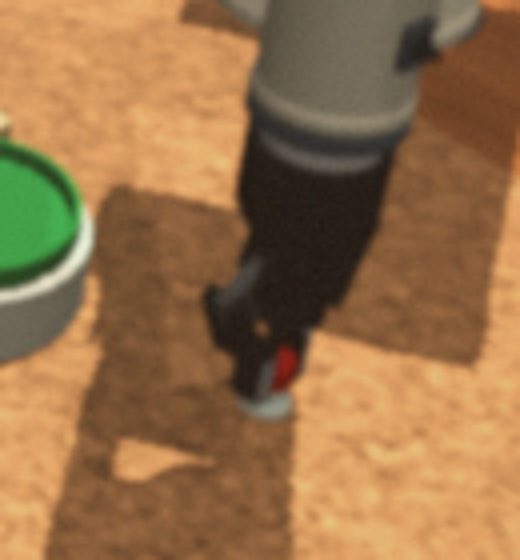

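The jar is held (crop (265,385)), its bottom about 13 mm below the TCP. Carrying it over now.

```bash
python3 -m jog '[{"fingers":1,"delta_pos":[0,-0.02,0.045],"turn":0},{"fingers":1,"delta_pos":[0,-0.04,0.04],"turn":0},{"fingers":1,"delta_pos":[-0.002,-0.055,0],"turn":0},{"fingers":1,"delta_pos":[-0.002,-0.055,0],"turn":0},{"fingers":1,"delta_pos":[-0.002,-0.055,0],"turn":0},{"fingers":1,"delta_pos":[-0.002,-0.055,0],"turn":0},{"fingers":1,"delta_pos":[-0.002,-0.055,0],"turn":0},{"fingers":1,"delta_pos":[-0.002,-0.055,0],"turn":0},{"fingers":1,"delta_pos":[-0.002,-0.055,0],"turn":0},{"fingers":1,"delta_pos":[0,-0.055,0],"turn":0},{"fingers":1,"delta_pos":[0,-0.045,0],"turn":0},{"fingers":1,"delta_pos":[0,-0.026,-0.03],"turn":0}]'
python3 -m jog '[{"fingers":1,"delta_pos":[0,0,-0.035],"turn":0},{"fingers":1,"delta_pos":[0,0,-0.02],"turn":0},{"fingers":1,"delta_pos":[0,0,0],"turn":0}]'
python3 - <<'E'
from h import *
c=cap("top");s=cap("scene")
a=cv2.resize(c["img"][170:270,320:440],None,fx=3.3,fy=3.3);b=cv2.resize(s["img"][120:240,260:380],None,fx=3.3,fy=3.3)
h=max(len(a),len(b)); o=np.zeros((h,a.shape[1]+b.shape[1],3),np.uint8); o[:len(a),:a.shape[1]]=a;o[:len(b),a.shape[1]:]=b
cv2.imwrite("pics/p3.png",o[:,:,::-1]); print(robot.get_state()["eef_pos"])
E
```

```text
time_s: 6.48
eef_pos: [500.6, -156.1, 128.8]
eef_rot: [0.643, 0.766, 0.001, 0.002]
force: [-0.1, 0.5, -0.7]
width: 27.5
time_s: 6.85
eef_pos: [497.7, -153.0, 71.0]
eef_rot: [0.642, 0.767, -0.001, -0.001]
force: [-0.7, 1.0, -0.4]
width: 27.5
[ 499.26133665 -153.33015836   72.74521354]
```

View pics/p3.png

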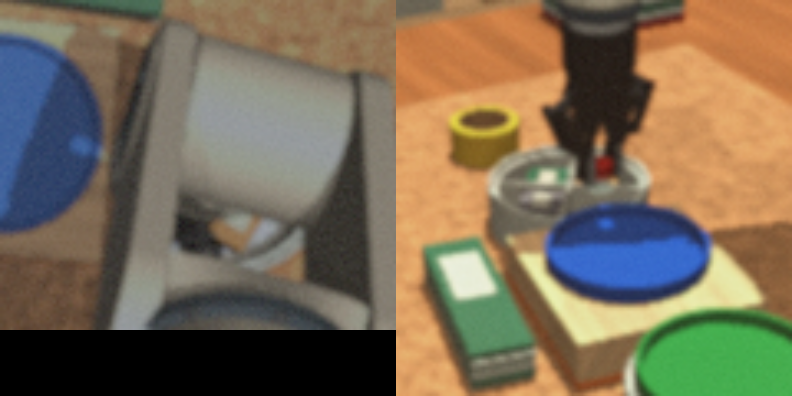

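The scene view shows the jar (605,165) above the tub's near-right quarter, which is the empty one. Descending.

```bash
python3 -m jog '[{"fingers":1,"delta_pos":[0,0,-0.02],"turn":0},{"fingers":1,"delta_pos":[0,0,-0.02],"turn":0},{"fingers":1,"delta_pos":[0,0,-0.008],"turn":0},{"fingers":1,"delta_pos":[0,0,0],"turn":0}]'
```

```text
time_s: 7.45
eef_pos: [499.2, -153.3, 24.7]
eef_rot: [0.642, 0.767, 0.0, 0.0]
force: [-0.2, -0.9, 0.0]
width: 27.6
```

```bash
python3 -m jog '[{"fingers":1,"delta_pos":[0,0,-0.003],"turn":0},{"fingers":1,"delta_pos":[0,0,-0.001],"turn":0},{"fingers":1,"delta_pos":[0,0,-0.001],"turn":0},{"fingers":1,"delta_pos":[0,0,0],"turn":0}]'
```

```text
time_s: 7.95
eef_pos: [499.0, -153.3, 19.4]
eef_rot: [0.642, 0.767, 0.0, 0.0]
force: [-0.2, -0.3, -0.7]
width: 27.3
```

```bash
python3 -m jog '[{"fingers":1,"delta_pos":[0,0,-0.001],"turn":0},{"fingers":1,"delta_pos":[0,0,0],"turn":0},{"fingers":0.25,"delta_pos":[0,0,0],"turn":0},{"fingers":0.15,"delta_pos":[0,0,0],"turn":0},{"fingers":0.15,"delta_pos":[0,0,0],"turn":0}]'
```

```text
time_s: 8.57
eef_pos: [499.0, -153.3, 18.3]
eef_rot: [0.642, 0.767, 0.0, 0.0]
force: [-0.0, 0.1, 0.3]
width: 36.0
```

```bash
python3 -m jog '[{"fingers":0.15,"delta_pos":[0,0,0.02],"turn":0},{"fingers":0.15,"delta_pos":[0,0,0.03],"turn":0},{"fingers":0.15,"delta_pos":[0,0,0.04],"turn":5},{"fingers":0.3,"delta_pos":[-0.03,0,0.04],"turn":10},{"fingers":0.3,"delta_pos":[-0.05,0,0.02],"turn":10},{"fingers":0.3,"delta_pos":[-0.05,0,0.01],"turn":10},{"fingers":0.3,"delta_pos":[-0.05,0,0],"turn":10},{"fingers":0.3,"delta_pos":[0,0,0],"turn":10}]'
python3 - <<'E'
from h import *
c=cap("top");s=cap("scene")
a=cv2.resize(c["img"][170:270,320:440],None,fx=3.3,fy=3.3);b=cv2.resize(s["img"][120:240,260:380],None,fx=3.3,fy=3.3)
h=max(len(a),len(b)); o=np.zeros((h,a.shape[1]+b.shape[1],3),np.uint8); o[:len(a),:a.shape[1]]=a;o[:len(b),a.shape[1]:]=b
cv2.imwrite("pics/p4.png",o[:,:,::-1])
m=mask(c,(100,90,30),(130,255,255)); m[:170]=0;m[250:]=0;m[:,:280]=0;m[:,360:]=0
print("lid",circ(c,cv2.convexHull(big(m)),75))
m=mask(c,(0,0,70),(180,60,255)); k=np.zeros_like(m); cv2.circle(k,(388,220),37,255,-1); m&=k; b=cv2.convexHull(big(m)).reshape(-1,2); b=b[b[:,0]>358]; print("tub",circ(c,b,54))
E
```

```text
time_s: 9.57
eef_pos: [315.5, -152.6, 178.1]
eef_rot: [0.213, 0.977, 0.0, -0.001]
force: [0.3, -0.6, -0.8]
width: 30.0
lid [ 5.378e+02 -2.360e+01  7.730e+01  4.000e-01]
tub [ 508.  -199.4   88.9    0.6]
```

View pics/p4.png

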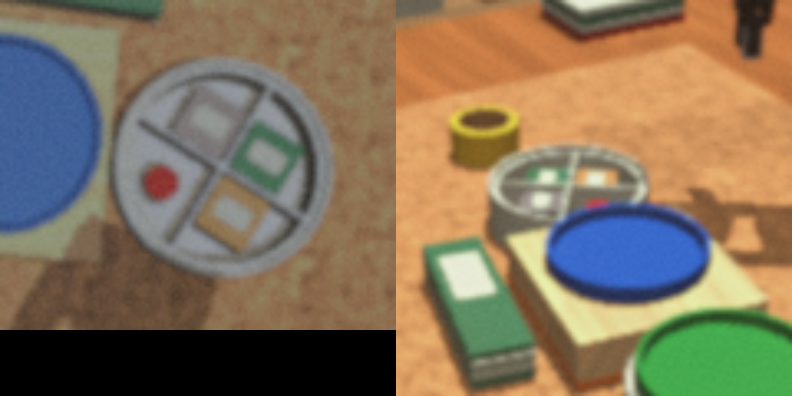

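The jar stands upright in the empty quarter (crop (160,182)), and neither tub nor lid has moved. Next: straddle the lid's leading wall at (525,-99.5), jaw at 80.4°, fingers loosely caging it.

```bash
python3 -m jog '[{"fingers":0.5,"delta_pos":[0.05,0.013,0],"turn":5},{"fingers":0.5,"delta_pos":[0.05,0.013,0],"turn":5},{"fingers":0.5,"delta_pos":[0.05,0.013,0],"turn":5},{"fingers":0.5,"delta_pos":[0.05,0.013,-0.02],"turn":0},{"fingers":0.5,"delta_pos":[0.0094,0.0011,-0.03],"turn":0},{"fingers":0.5,"delta_pos":[0,0,-0.03],"turn":0},{"fingers":0.5,"delta_pos":[0,0,-0.01],"turn":0},{"fingers":0.5,"delta_pos":[0,0,0],"turn":0},{"fingers":0.5,"delta_pos":[0,0,0],"turn":0}]'
python3 - <<'E'
from h import *
c=cap("top");s=cap("scene"); print(robot.get_state()["eef_pos"],robot.get_state()["width"])
a=cv2.resize(c["img"][170:270,320:440],None,fx=3.3,fy=3.3);b=cv2.resize(s["img"][130:230,280:380],None,fx=4,fy=4)
h=max(len(a),len(b)); o=np.zeros((h,a.shape[1]+b.shape[1],3),np.uint8); o[:len(a),:a.shape[1]]=a;o[:len(b),a.shape[1]:]=b
cv2.imwrite("pics/p5.png",o[:,:,::-1])
print((proj(s,[[524.9,-99.5,75],[524.9,-99.5,62],[537.8,-23.6,61]])-[280,130])*4+[396,0])
E
```

```text
time_s: 10.8
eef_pos: [529.2, -100.4, 89.4]
eef_rot: [0.087, 0.996, -0.0, 0.001]
force: [-0.4, -0.6, 0.4]
width: 21.3
[ 529.13185053 -100.44725754   89.4484034 ] 21.57517865992578
[[564.53572115 206.76515173]
 [564.52895516 220.33210231]
 [597.21275737 266.28443846]]
```

View pics/p5.png

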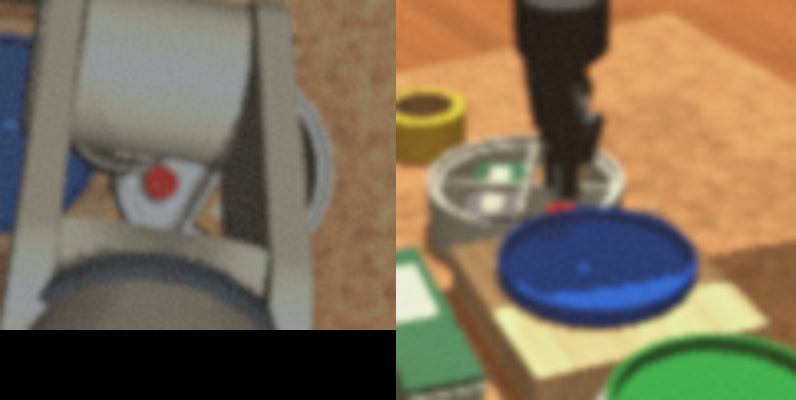

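```bash
python3 -m jog '[{"fingers":0.5,"delta_pos":[-0.004,0.001,0],"turn":0},{"fingers":0.5,"delta_pos":[0,0,-0.012],"turn":0},{"fingers":0.5,"delta_pos":[0,0,-0.007],"turn":0},{"fingers":0.5,"delta_pos":[0,0,0],"turn":0}]'; python3 -m jog '[{"fingers":0.5,"delta_pos":[0,0,-0.004],"turn":0},{"fingers":0.5,"delta_pos":[0,0,-0.003],"turn":0},{"fingers":0.5,"delta_pos":[0,0,0],"turn":0}]'
python3 - <<'E'
from h import *
s=cap("scene"); 
cv2.imwrite("pics/p6.png",cv2.resize(s["img"][140:220,290:370],None,fx=7,fy=7,interpolation=cv2.INTER_CUBIC)[:,:,::-1])
E
```

```text
time_s: 11.4
eef_pos: [523.7, -99.1, 68.3]
eef_rot: [0.086, 0.996, 0.0, -0.001]
force: [0.2, 0.2, -0.5]
width: 21.3
time_s: 11.78
eef_pos: [524.3, -99.2, 62.1]
eef_rot: [0.086, 0.996, 0.0, -0.0]
force: [-0.4, 0.7, 0.4]
width: 21.4
```

View pics/p6.png

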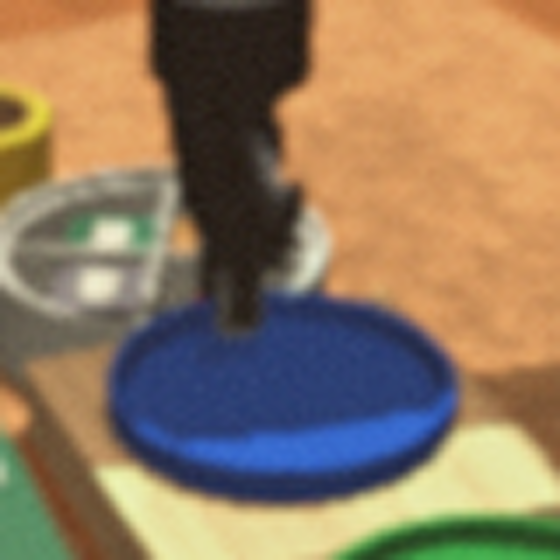

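The inner finger is inside the lid's far wall (238,325), with no contact force. Start sliding.

```bash
python3 -m jog '[{"fingers":0.72,"delta_pos":[0,0,0],"turn":0},{"fingers":0.72,"delta_pos":[0,0,0],"turn":0},{"fingers":0.72,"delta_pos":[-0.0005,-0.003,0],"turn":0},{"fingers":0.72,"delta_pos":[-0.0007,-0.004,0],"turn":0},{"fingers":0.72,"delta_pos":[-0.001,-0.0059,0],"turn":0},{"fingers":0.72,"delta_pos":[-0.001,-0.0059,0],"turn":0}]' 20
```

```text
time_s: 12.58
eef_pos: [521.2, -118.4, 62.4]
eef_rot: [0.086, 0.996, 0.0, 0.0]
force: [-1.0, 2.9, 0.6]
width: 12.1
```

```bash
python3 -m jog '[{"fingers":0.72,"delta_pos":[-0.001,-0.0059,0],"turn":0},{"fingers":0.72,"delta_pos":[-0.001,-0.0059,0],"turn":0},{"fingers":0.72,"delta_pos":[-0.001,-0.0059,0],"turn":0},{"fingers":0.72,"delta_pos":[-0.001,-0.0059,0],"turn":0},{"fingers":0.72,"delta_pos":[-0.001,-0.0059,0],"turn":0},{"fingers":0.72,"delta_pos":[-0.001,-0.0059,0],"turn":0},{"fingers":0.72,"delta_pos":[-0.001,-0.0059,0],"turn":0},{"fingers":0.72,"delta_pos":[-0.001,-0.0059,0],"turn":0},{"fingers":0.72,"delta_pos":[-0.0005,-0.003,0],"turn":0},{"fingers":0.72,"delta_pos":[0,0,0],"turn":0}]'
python3 - <<'E'
from h import *
c=cap("top");s=cap("scene"); print(robot.get_state()["eef_pos"])
a=cv2.resize(c["img"][170:270,320:440],None,fx=3.3,fy=3.3);b=cv2.resize(s["img"][130:230,280:380],None,fx=4,fy=4)
h=max(len(a),len(b)); o=np.zeros((h,a.shape[1]+b.shape[1],3),np.uint8); o[:len(a),:a.shape[1]]=a;o[:len(b),a.shape[1]:]=b
cv2.imwrite("pics/p7.png",o[:,:,::-1])
E
```

```text
time_s: 13.82
eef_pos: [512.6, -168.6, 62.2]
eef_rot: [0.086, 0.996, -0.0, -0.0]
force: [0.7, 0.7, -0.6]
width: 12.2
[ 512.62020865 -168.3233905    62.2401163 ]
```

View pics/p7.png

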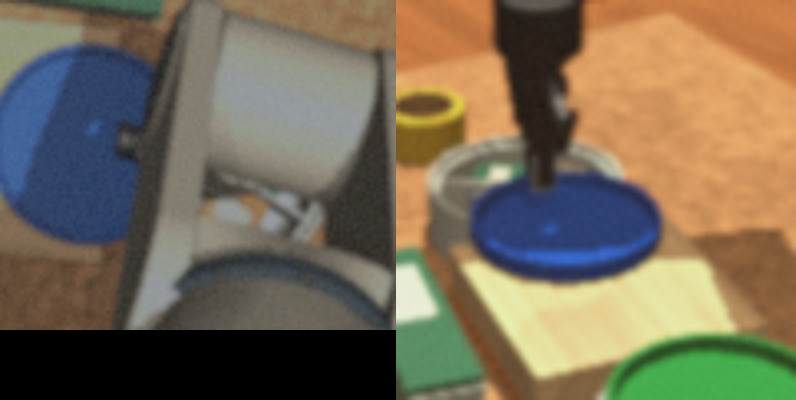

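The lid follows the fingers (top crop centre about (80,145)). I fit its visible edge against the tub.

```bash
cat >> h.py <<'E'
def lidfit(c,z=75,umax=999,umin=0,R=77.3):
    from scipy.optimize import least_squares
    m=mask(c,(100,90,30),(130,255,255)); m[:165]=0;m[265:]=0;m[:,:270]=0;m[:,435:]=0
    b=cv2.convexHull(big(m)).reshape(-1,2); b=b[(b[:,0]<umax)&(b[:,0]>umin)]; P=cast(c,b,z)[:,:2]
    f=least_squares(lambda q:np.hypot(*(P-q).T)-R,P.mean(0),loss="soft_l1"); return f.x.round(1),len(b),np.abs(f.fun).mean().round(2)
E
python3 - <<'E'
from h import *
c=cap("top")
for u in(352,358,362): print(lidfit(c,75,u))
E
```

```text
(array([527.5, -91.6]), 16, np.float64(0.31))
(array([527.5, -91.6]), 19, np.float64(0.3))
(array([527.7, -91.5]), 21, np.float64(1.45))
```

```bash
python3 -m jog '[{"fingers":0.72,"delta_pos":[-0.0005,-0.003,0],"turn":0},{"fingers":0.72,"delta_pos":[-0.0011,-0.0059,0],"turn":0},{"fingers":0.72,"delta_pos":[-0.0011,-0.0059,0],"turn":0},{"fingers":0.72,"delta_pos":[-0.0011,-0.0059,0],"turn":0},{"fingers":0.72,"delta_pos":[-0.0011,-0.0059,0],"turn":0},{"fingers":0.72,"delta_pos":[-0.0011,-0.0059,0],"turn":0},{"fingers":0.72,"delta_pos":[-0.0011,-0.0059,0],"turn":0},{"fingers":0.72,"delta_pos":[-0.0011,-0.0059,0],"turn":0},{"fingers":0.72,"delta_pos":[-0.0011,-0.0059,0],"turn":0},{"fingers":0.72,"delta_pos":[-0.0011,-0.0059,0],"turn":0},{"fingers":0.72,"delta_pos":[-0.0011,-0.0059,0],"turn":0},{"fingers":0.72,"delta_pos":[0,0,0],"turn":0}]'
python3 - <<'E'
from h import *
c=cap("top");s=cap("scene"); print(robot.get_state()["eef_pos"])
a=cv2.resize(c["img"][170:270,320:440],None,fx=3.3,fy=3.3);b=cv2.resize(s["img"][130:230,280:380],None,fx=4,fy=4)
h=max(len(a),len(b)); o=np.zeros((h,a.shape[1]+b.shape[1],3),np.uint8); o[:len(a),:a.shape[1]]=a;o[:len(b),a.shape[1]:]=b
cv2.imwrite("pics/p8.png",o[:,:,::-1])
for u in(365,372,378): print(lidfit(c,75,u))
E
```

```text
time_s: 15.48
eef_pos: [501.2, -230.8, 62.4]
eef_rot: [0.086, 0.996, -0.0, 0.0]
force: [0.3, 0.1, 0.7]
width: 12.4
[ 501.18947778 -230.33570059   62.30508935]
(array([ 516. , -153.3]), 18, np.float64(0.34))
(array([ 515.9, -153.3]), 19, np.float64(0.35))
(array([ 515.8, -153.3]), 21, np.float64(0.36))
```

View pics/p8.png

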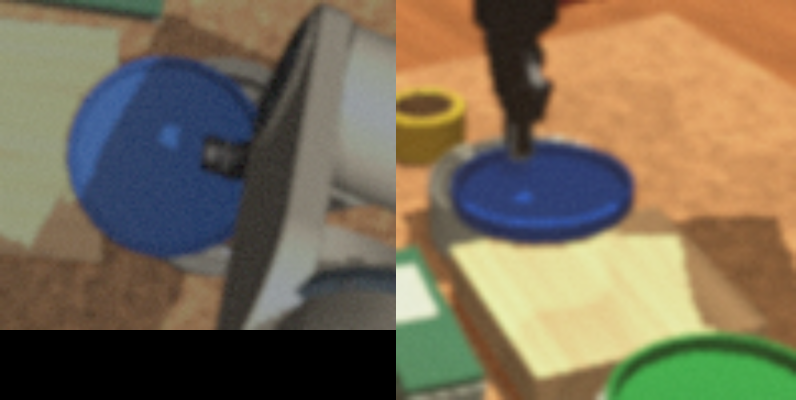

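The lid is now at (516,-153), partly over the tub; (8, 46) mm remain.

```bash
python3 -m jog '[{"fingers":0.72,"delta_pos":[-0.0005,-0.003,0],"turn":0},{"fingers":0.72,"delta_pos":[-0.001,-0.0057,0],"turn":0},{"fingers":0.72,"delta_pos":[-0.001,-0.0057,0],"turn":0},{"fingers":0.72,"delta_pos":[-0.001,-0.0057,0],"turn":0},{"fingers":0.72,"delta_pos":[-0.001,-0.0057,0],"turn":0},{"fingers":0.72,"delta_pos":[-0.001,-0.0057,0],"turn":0},{"fingers":0.72,"delta_pos":[-0.001,-0.0057,0],"turn":0},{"fingers":0.72,"delta_pos":[-0.0005,-0.003,0],"turn":0},{"fingers":0.72,"delta_pos":[0,0,0],"turn":0}]'
python3 - <<'E'
from h import *
c=cap("top");s=cap("scene"); print(robot.get_state()["eef_pos"])
a=cv2.resize(c["img"][170:270,320:440],None,fx=3.3,fy=3.3);b=cv2.resize(s["img"][130:230,280:380],None,fx=4,fy=4)
h=max(len(a),len(b)); o=np.zeros((h,a.shape[1]+b.shape[1],3),np.uint8); o[:len(a),:a.shape[1]]=a;o[:len(b),a.shape[1]:]=b
cv2.imwrite("pics/p9.png",o[:,:,::-1])
for u in(370,378,384): print(lidfit(c,74,u))
E
```

```text
time_s: 16.7
eef_pos: [494.2, -270.8, 62.4]
eef_rot: [0.086, 0.996, -0.0, 0.0]
force: [1.3, -0.0, -0.6]
width: 11.7
[ 494.22653954 -270.4670515    62.3235053 ]
(array([ 509.1, -192.2]), 10, np.float64(0.35))
(array([ 508.9, -192.2]), 15, np.float64(0.28))
(array([ 508.9, -192.2]), 18, np.float64(0.26))
```

View pics/p9.png

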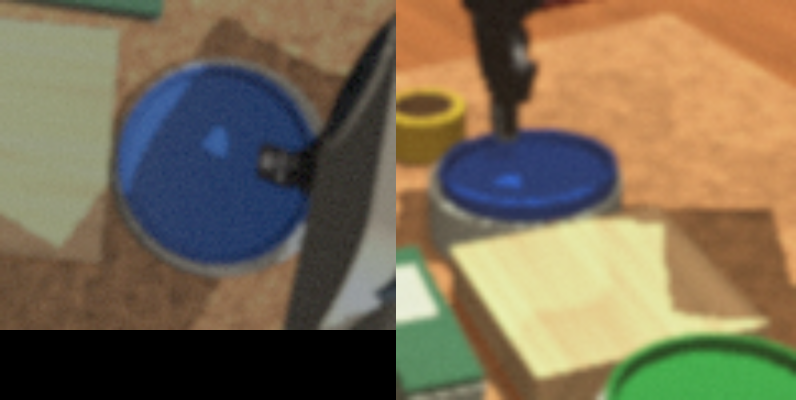

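```bash
python3 -m jog '[{"fingers":0.72,"delta_pos":[-0.0003,-0.002,0],"turn":0},{"fingers":0.72,"delta_pos":[-0.0003,-0.002,0],"turn":0},{"fingers":0.72,"delta_pos":[0,0,0],"turn":0}]'
python3 - <<'E'
from h import *
c=cap("top"); print(np.round(robot.get_state()["force"],1))
for u in(378,384): print(lidfit(c,74,u),lidfit(c,68,u))
E
python3 -m jog '[{"fingers":0.72,"delta_pos":[-0.0002,-0.0015,0],"turn":0},{"fingers":0.72,"delta_pos":[0,0,0],"turn":0}]'
python3 - <<'E'
from h import *
c=cap("top");s=cap("scene"); print(robot.get_state()["eef_pos"])
a=cv2.resize(c["img"][170:270,320:440],None,fx=3.3,fy=3.3);b=cv2.resize(s["img"][130:230,280:380],None,fx=4,fy=4)
h=max(len(a),len(b)); o=np.zeros((h,a.shape[1]+b.shape[1],3),np.uint8); o[:len(a),:a.shape[1]]=a;o[:len(b),a.shape[1]:]=b
cv2.imwrite("pics/p10.png",o[:,:,::-1])
for u in(378,384): print(lidfit(c,74,u),lidfit(c,68,u))
E
```

```text
time_s: 17.18
eef_pos: [493.6, -274.5, 62.3]
eef_rot: [0.086, 0.996, -0.0, -0.0]
force: [0.4, 0.2, 0.2]
width: 12.2
[-1.   0.3 -0.4]
(array([ 508.4, -195.6]), 13, np.float64(0.16)) (array([ 509. , -196.1]), 13, np.float64(0.18))
(array([ 508.2, -195.5]), 16, np.float64(0.22)) (array([ 508.7, -196. ]), 16, np.float64(0.24))
time_s: 17.48
eef_pos: [493.4, -275.9, 62.3]
eef_rot: [0.086, 0.996, 0.0, -0.0]
force: [0.5, 1.0, 0.9]
width: 12.2
[ 493.39553286 -275.90337709   62.28361138]
(array([ 507.4, -196.6]), 12, np.float64(0.2)) (array([ 507.9, -197.1]), 12, np.float64(0.14))
(array([ 507.5, -196.5]), 15, np.float64(0.23)) (array([ 508., -197.]), 15, np.float64(0.24))
```

View pics/p10.png

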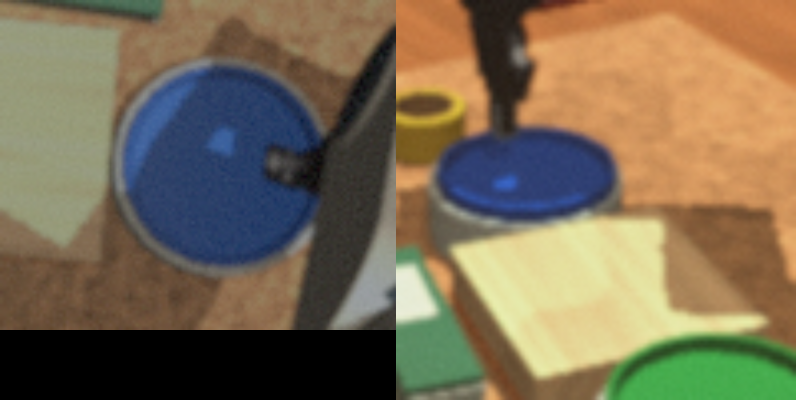

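```bash
cat >> h.py <<'E'
def lidplane(c,ctr):
    W=cloud(c).reshape(-1,3); m=mask(c,(95,60,30),(130,255,255)).reshape(-1)>0
    r=np.hypot(W[:,0]-ctr[0],W[:,1]-ctr[1]); k=m&(r<66)&(W[:,2]>30)&(W[:,2]<80); P=W[k]-[ctr[0],ctr[1],0]
    k=np.ones(len(P),bool)
    for _ in range(4):
        A=np.c_[P[:,:2],np.ones(len(P))]; q=np.linalg.lstsq(A[k],P[k,2],rcond=None)[0]; e=P[:,2]-A@q; k=np.abs(e)<5
    return "slope deg",np.degrees(q[:2]).round(2),"z",q[2].round(2),k.sum()
E
python3 - <<'E'
from h import *
for n in("top","scene"):
    o=np.load(n+".npz"); o={k:o[k] for k in o.files}
    print(n,"before",lidplane(o,(537.8,-23.6)),"now",lidplane(cap(n),(508,-197)))
E
```

```text
top before ('slope deg', array([-0.05,  0.01]), 'z', np.float64(59.55), np.int64(1931)) now ('slope deg', array([-0.08, -0.17]), 'z', np.float64(52.66), np.int64(1803))
scene before ('slope deg', array([ 0.04, -0.06]), 'z', np.float64(61.39), np.int64(640)) now ('slope deg', array([ 0.07, -0.02]), 'z', np.float64(54.44), np.int64(426))
```

Both cameras show the lid 6.9 mm lower and level, so it is seated. I back the fingers off and withdraw.

```bash
python3 -m jog '[{"fingers":0.68,"delta_pos":[0.0002,0.0015,0],"turn":0},{"fingers":0.62,"delta_pos":[0,0,0],"turn":0},{"fingers":0.62,"delta_pos":[0,0,0.01],"turn":0},{"fingers":0.62,"delta_pos":[0,0,0.02],"turn":0},{"fingers":0.62,"delta_pos":[0,0,0.04],"turn":0},{"fingers":0.62,"delta_pos":[-0.03,-0.02,0.04],"turn":0},{"fingers":0.62,"delta_pos":[-0.05,-0.03,0.02],"turn":0},{"fingers":0.62,"delta_pos":[-0.05,-0.03,0],"turn":0},{"fingers":0.62,"delta_pos":[-0.05,-0.02,0],"turn":0},{"fingers":0.62,"delta_pos":[0,0,0],"turn":0},{"fingers":0.62,"delta_pos":[0,0,0],"turn":0}]'
python3 - <<'E'
from h import *
for n in("top","scene"):
    c=cap(n); print(n,lidplane(c,(508,-198.5)))
    if n=="top":
        a=cv2.resize(c["img"][170:270,320:440],None,fx=3.3,fy=3.3); print(lidfit(c,68))
        m=mask(c,(0,0,70),(180,60,255))|mask(c,(100,90,30),(130,255,255)); k=np.zeros_like(m); cv2.circle(k,(388,220),37,255,-1); m&=k; b=cv2.convexHull(big(m)).reshape(-1,2); b=b[b[:,0]>358]; print("tub",circ(c,b,54))
        x,_,_,_=0,0,0,0
        g=mask(c,(45,70,30),(85,255,255)); g[:165]=0;g[250:]=0;g[:,285:]=0; print("green",circ(c,cv2.convexHull(big(g)),74))
        y=mask(c,(20,110,60),(35,255,255));y[:190]=0;y[240:]=0;y[:,:435]=0;y[:,490:]=0; print("tape",circ(c,cv2.convexHull(big(y)),45))
    else: b=cv2.resize(c["img"][130:230,280:380],None,fx=4,fy=4)
h=400; o=np.zeros((h,a.shape[1]+b.shape[1],3),np.uint8); o[:len(a),:a.shape[1]]=a;o[:len(b),a.shape[1]:]=b
cv2.imwrite("pics/p11.png",o[:,:,::-1])
E
```

```text
time_s: 19.05
eef_pos: [313.8, -374.7, 192.9]
eef_rot: [0.087, 0.996, -0.0, 0.001]
force: [-0.4, 0.2, 0.2]
width: 16.1
top ('slope deg', array([-0.16, -0.02]), 'z', np.float64(52.71), np.int64(1920))
(array([ 507.4, -198.5]), 32, np.float64(1.29))
tub [ 5.076e+02 -1.997e+02  8.920e+01  4.000e-01]
green [5.586e+02 1.797e+02 7.760e+01 5.000e-01]
tape [ 515.5 -397.2   45.4    1.8]
scene ('slope deg', array([0.18, 0.06]), 'z', np.float64(54.37), np.int64(428))
```

View pics/p11.png

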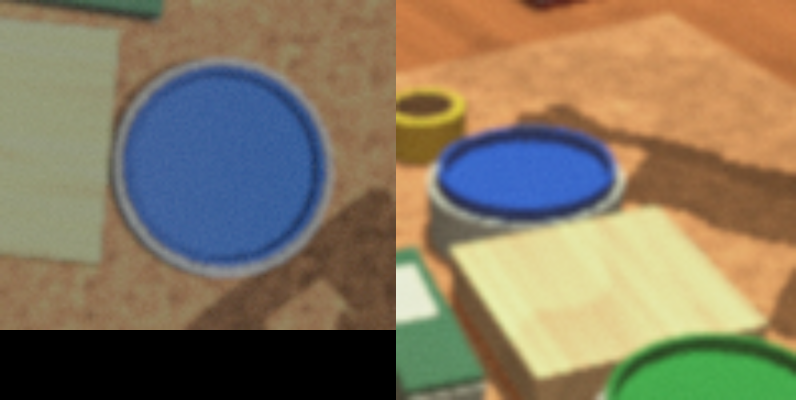

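The lid sits concentric inside the tub's rim, level and 7 mm lower than on the riser. The tubs and tape read the same as before, and the robot is clear. Handing in.

```bash
python3 -c "
from rig import robot
print(robot.finish_job())"
```

```text
the job is handed in; nothing more can be done
None
```

The job is done and handed in: the jar stands in the tub's empty quarter, and the blue lid is seated in the tub's rim. It took about 19 s of robot time.

- **Jar:** I placed it first and released it on the compartment floor. The picture afterwards showed it upright there.
- **Lid:** I slid it off the riser with the fingers loosely around its leading wall, without gripping it, until it dropped in.
- **Seating check:** After withdrawing, both cameras measured the lid about 7 mm lower than on the riser, as expected when seated. Its slope is under 0.2°, and its centre is about 1 mm from the tub's, within the 3 mm play.
- **Other objects:** The open tub, closed tub and tape are within 0.5 mm of where they started. I did not measure the stack of signs again, but the arm stayed away from it and it looked unmoved in the pictures.
- **Forces:** No reading I took was over about 6 N.

No check failed. The two cameras gave absolute heights about 2 mm apart, within the stated calibration, but they agreed on the 7 mm drop.

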